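Set up the heel-pinning machine with bar stock and heel lifts

TASK

Set up the heel-pinning machine: feed the brass bar endwise through the square guide tube until its end meets the stop plate, and only then press the clamp arm down shut over it. Also press every heel lift on the bench, lying flat, down into the spring magazine until it has gone under the brass catches and stays there (before or after the bar, as you like). Leave the other tools and pots on the bench where they are.

Things in the scene. Friction and masses are not known exactly. Their poses are not given: they have to be found in the camera images.
- feeder: bar feeder, fixed: green base 100 x 200 x 12 mm (y -75 to +125) with a square steel guide tube. Origin on the bench under the tube's middle; +y = feed direction (at yaw 0 to the robot's left), x level across it. Tube axis level along y, 45 mm up, y -60 (mouth) to +60, bore 16 x 16, walls 3. Then a 55 mm open gap to the stop plate. With the bar home its middle is at y = -35 and 125 mm of it stand out of the mouth
- mouth (a point): centre of the tube's mouth, where the 16 mm square bore begins, 45 mm above the bench; axes as feeder. A steel funnel flares 14 mm out in front of it to about 28 mm inside width. The bench before the funnel is bare, so a bar can be held level there from above
- stop (a point): point on the face of the dark end-stop plate where the bar's end arrives (feeder y = +115 mm, 45 mm up); plate 60 mm wide, 10 mm thick, top 72 mm up
- clamp_hinge (a point): middle of the clamp arm's hinge line, which runs along the feeder's y: feeder x +41, y +88, z 78 mm. Axes as feeder. From it the arm points to the feeder's -x, level across the bar's path when shut. Arm 95 mm long, 16 mm wide, 10 mm thick (red grip at its end 22 wide, 14 thick), with a rubber foot under it that stops just above the bar
- clamp (a joint): clamp arm angle in rad: 0 = shut (level), 0.7 to 1.0 raised as found, limit 1.1. It stays where it is left (friction 0.12 N m) and is shut by pressing it down from above, for instance 40 mm from the hinge with about 4 N
- bar_mid (a point): middle of the square brass bar, 12 x 12 x 300 mm, about 0.36 kg; its x axis runs along the bar, both ends alike. Starts lying on the bench, middle 6 mm up
- magazine: spring magazine for lifts, fixed: blue base 90 x 90 x 12 mm; origin on the bench under the vertical axis of a well 53 mm wide between four aluminium posts (115 mm tall, tops flared out). Brass catches stand on its +y and -y sides. On its +x and -x sides the well is open, 36 mm wide from the base up: fingers holding a lift on these two sides can go down with it and open there
- catch_level (a point): on the magazine's axis at the catches' lower ends, 95 mm up. Two brass spring leaves, hinged 115 mm up on dark uprights (119 mm tall, up to 42 mm from the axis), lean in to 43 mm apart at this level. A lift pressed down springs them aside; when its top passes a little (2 to 3 mm) below this level they snap in over it and hold it against the spring
- follower (a joint): travel in m of the magazine's red follower plate, 44 mm wide: 0 = empty, plate top 94 mm up; grows as it goes down, to 0.060. Spring 80 N/m, preload 2.4 N. About 0.009, 0.019, 0.029, 0.039, 0.049 with 1 to 5 lifts held under the catches. Pressing a lift past the catches takes 5 to 15 N
- lift1_mid (a point): centre of a round beige heel lift (blank), 50 mm diameter, 10 mm thick, 30 g, lying flat on the bench; its z axis is the disc's axis. Three to five lifts are present
- lift2_mid (a point): centre of a round beige heel lift (blank), 50 mm diameter, 10 mm thick, 30 g, lying flat on the bench; its z axis is the disc's axis. Three to five lifts are present
- lift3_mid (a point): centre of a round beige heel lift (blank), 50 mm diameter, 10 mm thick, 30 g, lying flat on the bench; its z axis is the disc's axis. Three to five lifts are present
- lift4_mid (a point): centre of a round beige heel lift (blank), 50 mm diameter, 10 mm thick, 30 g, lying flat on the bench; its z axis is the disc's axis. Three to five lifts are present
- lift5_mid (a point): centre of a round beige heel lift (blank), 50 mm diameter, 10 mm thick, 30 g, lying flat on the bench; its z axis is the disc's axis. Three to five lifts are present
- rivet_jar: bystander, to be left where it is: glass jar with red cap, 64 mm wide, 75 mm tall
- cement_can: bystander, to be left where it is: yellow can, 84 mm wide, 100 mm tall
- hammer: bystander, to be left where it is: hammer lying down
- glue_brush: bystander, to be left where it is: brush lying down
- screwdriver: bystander, to be left where it is: screwdriver with blue handle, lying down
- sole: bystander, to be left where it is: black rubber shoe sole, about 250 mm long, lying flat
- shoe_last: bystander, to be left where it is: green plastic shoe last, about 200 mm long, 85 mm tall
Things that resemble listed ones, but are neither listed nor needed, are in the scene too. What is shaped like the part that bears lift3_mid but black or turquoise is not meant.

How it is judged:
By the outcome, as a careful person would: the job done as asked, in the order asked, and still so for the second after the job is handed in, with the robot touching nothing.
Of lift1, lift2, lift3, lift4, lift5 only 3 to 5 are there at a start; the rules pass over those that are not, and their reading is None.
At some moment in a run one of lift1, lift2, lift3, lift4, lift5 may be knocked a few centimetres aside while the robot is not near it.
Once in a run the grip may slacken for a moment while it holds something.
It also fails if it takes over 208 s, if anything falls off the work surface, if the arm or the gripper's body presses on something with over 40 N, if the wrist force passes 120 N, or if a joint passes its speed limit or range.

ROBOT

A 6-joint arm with a two-finger parallel gripper is mounted at the origin on the work surface. World frame = base frame: x ahead of the robot, y to its left, z up, the work surface at z = 0. Lengths are in m, angles in rad, forces in N, time in s.
With the tool pointing down it reaches from about 0.375 to 0.9 m from the base axis. Payload 3.1 kg.
Tool frame: the origin (TCP) lies between the finger pads; the fingertips stand 8 mm ahead of it and the grasp point (between the pads) lies 11 mm behind it; z points along the fingers, y is the line along which they close (so a half turn about z gives the same grasp; the last joint's range is limited). The gripper opens to 87 mm and grips with 3 to 60 N. Pads are 19 mm wide; open, the fingers measure 117 mm over their backs; the gripper's body (75 mm by 190 mm) begins 51 mm behind the grasp point.
Start: joints at [0.985, 0.527, 1.433, -0, 1.181, -0.178], TCP at [0.248, 0.574, 0.231] pointing down, gripper open.
Joint ranges: [-3.08, 3.08], [-0.75, 2.2], [0.22, 2.44], [-1.43, 4.57], [0, 2.65], [-2.85, 2.85]. Speed limits (rad/s): [2.79, 2.79, 3.14, 3.14, 3.14, 3.14].

INTERFACE

Orientations are given as a unit quaternion [x, y, z, w].
In Python, from rig import robot, vision, job gives the robot as it stands.
- The arm moves only by the shell command python3 -m handwheel 'ROWS' [OPENING] [FORCE]. ROWS is JSON, a list of rows, each a list of 4 numbers: the shift along the tool's x, y, z as a fraction of full scale, then the turn about the tool's z as a fraction of full scale. A call has 1 to 20 rows; each row is the pose to reach, as a shift and turn from the pose commanded when the call began, along the tool's axes at that moment, turning the shorter way round; what a row does not reach only later rows make up. Full scale, the value 1, is 300 mm for a shift and 2 pi rad for a turn. A row lasts 1/12 s, in which the tool goes at most 41.7 mm and 7.16 degrees, less where a joint would pass 70% of its speed; a pose out of reach is approached as far as the arm can. A call with a number of a shift or a turn outside -1 to 1 is refused whole. A call with a gripper value outside its range is refused whole. OPENING is the opening in per cent of the stroke, from 0 (shut) to 100 (fully open), set as the call begins (- or left out, the last holds). The fingers move at their own pace and stop on an object; FORCE is the grip in N (left out, the last holds). Time passes only in rows, so rows that repeat a pose let the fingers close. It gives the time, the measured TCP pose, the force, the opening and the grip force at its end, in the units of the state.
- robot.get_obs(): the state, without advancing time (a new reading comes with each control period).
- vision.camera(name): name is "side" or "top"; returns a dict with "frame" (400x640x3 uint8, red, green, blue), "K" (3x3 intrinsics, pixels), "cam_to_world" (4x4, takes a point from camera to world coordinates). Camera axes: x right, y down, z forward; pixel columns grow to the right and rows downward; lengths in m; the calibration is good to about 2 mm. A picture is of the moment at which its call begins. There is no depth.
- job.hand_in(): hands the job in; it is judged then, once.
Trained networks look in the newest picture that a camera, given by its name, has taken for a name from the list of things; names that differ only in an ending like _2 or _b are one class to them, and where a whole thing is asked for, a point or a joint stands for the part that bears it (a point fixed in the world has none). Each returns a list of dicts, best first, with "conf" (0 to 1); they miss things now and then, are a little off and sometimes report something else, mostly with a low value. They report only what shows in the picture. A call takes as long as a camera call. They do not tell look-alikes from the thing itself.
- vision.look_for(camera, label): "point" ([row, column] in pixels, amid what is visible of it).
- vision.outline_of(camera, label): "mask" (400x640 bool, what is visible of it) and "point" ([row, column] in pixels, amid what is visible of it).
The state is a dict: "time": time; "q": joint angles; "joint_velocities": joint speeds; "joint_torque": joint torques, N m; "position": TCP position; "tool_rot": TCP orientation; "ft_force": force on the tool from outside, world axes, zero at the start; "moment": the same for the moment, N m; "grip_width": finger opening in m; "grip_force": force on a finger pad.
Only numpy, scipy, OpenCV 4.12 (cv2) and the standard library are available. Lean on these libraries where they do the work, as an engineer would, in place of code of your own. Each camera call takes 0.05 s, during which the arm holds its last target. There are 200 camera calls.

## Working session

There is one attempt and no reset: what is moved stays moved. The work goes in short steps, Python scripts to look and compute and a shell command to move; the robot and the scene stay as the last step left them, time stands still between calls to the robot, and variables do not carry over. Pictures are saved under pics/ and viewed, at most 14 in all, crops included, and the job is handed in when it is done.

```bash
ls; mkdir -p pics
cat > h.py <<'E'
import numpy as np, cv2
from rig import robot, vision, job
from scipy.spatial.transform import Rotation as R
def ray(c,rc,z):
    M=c["cam_to_world"];d=M[:3,:3]@np.linalg.inv(c["K"])@np.array([rc[1],rc[0],1.]);o=M[:3,3]
    return o+d*(z-o[2])/d[2]
def proj(c,p):
    M=np.linalg.inv(c["cam_to_world"]);q=c["K"]@(M[:3,:3]@np.array(p)+M[:3,3]);return q[1]/q[2],q[0]/q[2]
def save(c,name,box=None,s=1):
    f=c["frame"][:,:,::-1]
    if box: f=f[box[0]:box[1],box[2]:box[3]]
    cv2.imwrite("pics/"+name,cv2.resize(f,None,fx=s,fy=s,interpolation=cv2.INTER_CUBIC))
def rows(p,yaw=None):
    "shift (fractions) from current pose to p, and turn to yaw of tool y axis (mod pi)"
    o=robot.get_obs();r=R.from_quat(o["tool_rot"]);s=r.inv().apply(np.array(p)-o["position"])/.3
    M=r.as_matrix();cur=np.arctan2(M[1,1],M[0,1]);t=0
    if yaw is not None: t=-((yaw-cur+np.pi/2)%np.pi-np.pi/2)/(2*np.pi)
    print("row",s.round(4),"turn",round(t,4),"curyaw",round(cur,3),"q6",round(o["q"][5],2),"t",o["time"])
E
python3 - <<'E'
from h import *
for n in("top","side"):
    c=vision.camera(n);save(c,n+"0.png");print(n,c["cam_to_world"].round(3).tolist(),c["K"][0,0])
    for l in["feeder","magazine","bar_mid","lift1_mid","clamp","mouth","stop","catch_level","follower","rivet_jar","cement_can","hammer","glue_brush","screwdriver","sole","shoe_last","clamp_hinge"]:
        z={"mouth":.045,"stop":.045,"catch_level":.095,"follower":.094,"lift1_mid":.01,"bar_mid":.012}.get(l,0.0)
        try: print(l,[(np.round(d["point"]).tolist(),round(d["conf"],2),ray(c,d["point"],z)[:2].round(3).tolist()) for d in vision.look_for(n,l)][:9])
        except Exception as e: print(l,e)
print(robot.get_obs())
E
```

```text
pics
top [[-0.004, -0.995, 0.104, 0.457], [-1.0, 0.004, -0.004, 0.005], [0.004, -0.104, -0.995, 1.103], [0.0, 0.0, 0.0, 1.0]] 410.35594626230903
feeder [([287.0, 185.0], 0.51, [0.328, 0.359])]
magazine [([251.0, 460.0], 0.58, [0.42, -0.37])]
bar_mid [([188.0, 368.0], 0.71, [0.59, -0.127]), ([169.0, 259.0], 0.48, [0.64, 0.166])]
lift1_mid [([233.0, 377.0], 0.7, [0.469, -0.149]), ([216.0, 122.0], 0.61, [0.515, 0.531])]
clamp [([159.0, 228.0], 0.7, [0.67, 0.253]), ([188.0, 472.0], 0.54, [0.589, -0.41])]
mouth [([170.0, 256.0], 0.96, [0.632, 0.169])]
stop [([170.0, 258.0], 0.6, [0.634, 0.163])]
catch_level [([249.0, 461.0], 0.59, [0.429, -0.341])]
follower [([251.0, 468.0], 0.62, [0.422, -0.358])]
rivet_jar []
cement_can [([144.0, 456.0], 0.7, [0.711, -0.372])]
hammer [([217.0, 125.0], 0.89, [0.513, 0.527])]
glue_brush [([187.0, 472.0], 0.63, [0.592, -0.409])]
screwdriver [([249.0, 462.0], 0.74, [0.425, -0.375]), ([282.0, 184.0], 0.69, [0.34, 0.363])]
sole [([122.0, 252.0], 0.94, [0.775, 0.188]), ([171.0, 256.0], 0.19, [0.638, 0.176])]
shoe_last [([150.0, 164.0], 0.58, [0.698, 0.428])]
c
[... 1165 characters left out ...]
]
{'time': 1.8, 'q': array([ 9.84514365e-01,  5.27503153e-01,  1.43267017e+00, -4.41514253e-05,
        1.18138114e+00, -1.78456938e-01]), 'joint_velocities': array([-0.00063732, -0.00080429, -0.00078824,  0.00013187,  0.00038082,
        0.0002006 ]), 'joint_torque': array([ 8.54782829e-04, -4.40013385e+01, -1.76982343e+01,  6.34087203e-02,
        5.04683366e-02,  1.66384751e-06]), 'position': array([0.24784132, 0.57375576, 0.23055598]), 'tool_rot': array([2.02494115e-01, 9.79283479e-01, 1.00958256e-05, 2.60729508e-05]), 'ft_force': array([ 0.36018728, -0.0968586 , -0.6657079 ]), 'moment': array([ 0.00322283,  0.02423145, -0.02302263]), 'grip_force': 0.0, 'grip_width': 0.08698716061975838}
```

View images.

View pics/top0.png

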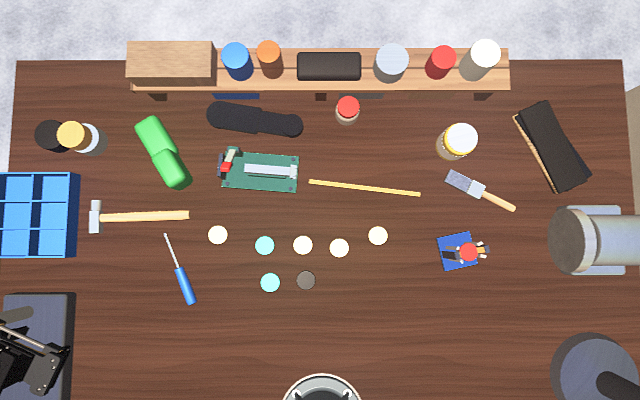

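View pics/side0.png

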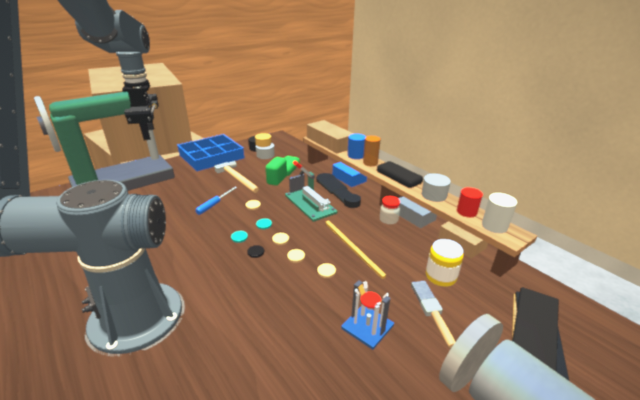

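```bash
cat > m.py <<'E'
from h import *
c=vision.camera("top");f=c["frame"];hsv=cv2.cvtColor(f,cv2.COLOR_RGB2HSV).astype(int);H,S,V=hsv[...,0],hsv[...,1],hsv[...,2]
save(c,"crop1.png",(150,295,200,400),4); save(c,"crop2.png",(215,285,420,510),8)
def comps(m,amin,z,box=None):
    m=m.astype(np.uint8)
    if box: k=np.zeros_like(m);k[box[0]:box[1],box[2]:box[3]]=1;m=m*k
    n,l,s,ce=cv2.connectedComponentsWithStats(m)
    for i in range(1,n):
        if s[i,4]<amin: continue
        rr,cc=np.nonzero(l==i);P=np.array([ray(c,(a,b),z)[:2] for a,b in zip(rr,cc)])
        rect=cv2.minAreaRect((P*1000).astype(np.float32))
        print(s[i,4],ce[i][::-1].round(1),"mean",P.mean(0).round(4),"rect",np.round(rect[0],1),np.round(rect[1],1),round(rect[2],1),"rgb",f[l==i].mean(0).round())
print("beige");comps((V>190)&(S<90)&(H>8)&(H<40),60,.01,(200,300,195,400))
print("bar");comps((H>15)&(H<32)&(S>80)&(V>150),60,.012,(175,200,305,425))
print("green");comps((H>60)&(H<90)&(S>80)&(V<160),100,.012,(145,200,210,305))
print("tube");comps((S<50)&(V>140),60,.061,(155,190,240,300))
print("blue");comps((H>100)&(H<125)&(S>120),60,.012,(215,285,420,510))
print("red follower");comps(((H<8)|(H>172))&(S>120)&(V>120),20,.094,(215,285,420,510))
E
python3 m.py
```

```text
beige
195 [234.2 216.5] mean [0.4668 0.2775] rect [466.2 278.8] [39.6 42.3] 1.2 rgb [255. 255. 247.]
220 [235.  377.9] mean [ 0.4628 -0.1502] rect [ 463.  -150.5] [47.8 42.2] 89.1 rgb [255. 255. 245.]
167 [244.6 302.5] mean [0.4384 0.0498] rect [438.6  49.7] [34.4 34.1] 89.8 rgb [255. 255. 252.]
188 [247.5 339.6] mean [ 0.4304 -0.0482] rect [431.7 -49.4] [42.3 36.7] 89.8 rgb [255. 255. 250.]
bar
491 [187.5 364.3] mean [ 0.5895 -0.1158] rect [ 589.7 -115.1] [301.5  12.6] 82.9 rgb [247. 227. 146.]
green
698 [168.7 251.4] mean [0.6417 0.1872] rect [636.1 172.6] [150.4  94. ] 84.0 rgb [ 97. 154. 140.]
tube
486 [169.6 272.2] mean [0.6308 0.1256] rect [634.9 129.1] [136.1  36.9] 80.9 rgb [223. 232. 242.]
blue
666 [249.1 453.9] mean [ 0.425  -0.3501] rect [ 421.2 -357.1] [88.9 90.1] 12.3 rgb [ 82. 124. 219.]
red follower
260 [251.5 468.2] mean [ 0.4215 -0.358 ] rect [ 421.5 -357.6] [43.8 41.1] 89.8 rgb [253. 109.  99.]
```

View pics/crop1.png

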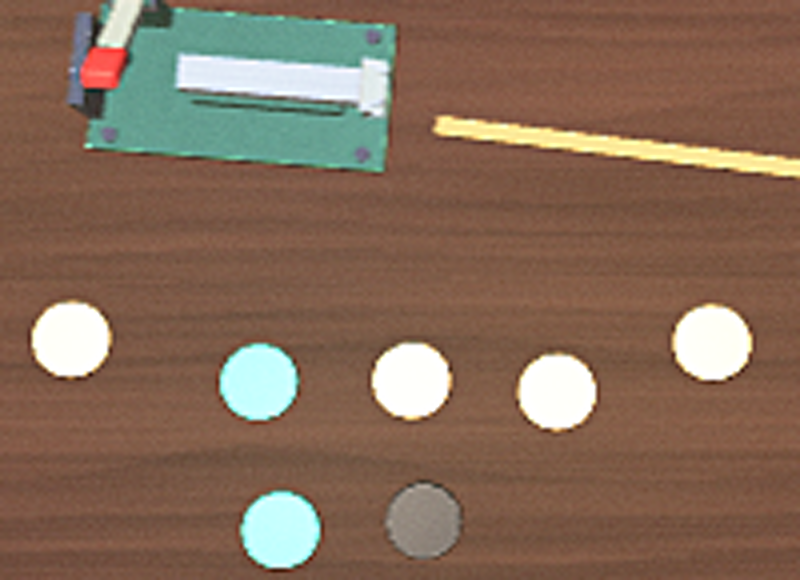

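View pics/crop2.png

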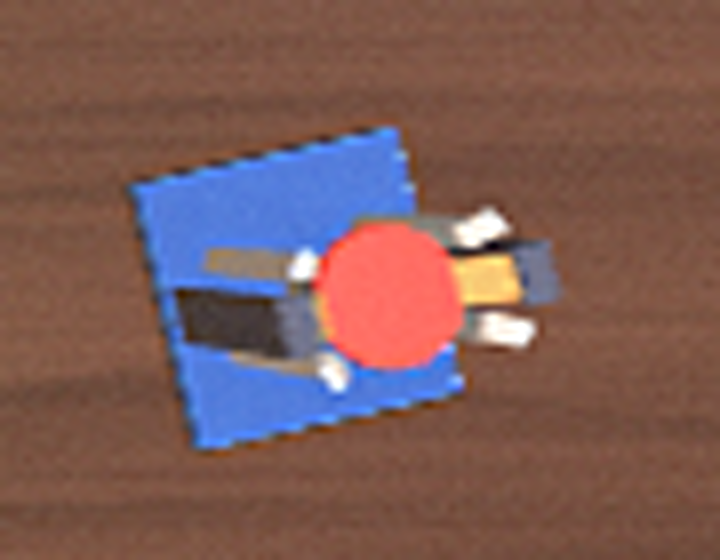

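```bash
sed -i '/^save(c,"crop/d;/^print/d' m.py; sed 's/^ *print(s\[/        print(s[/' -i m.py
cat > m2.py <<'E'
from m import *
print("lifts");comps((V>185)&(H<45),120,.01,(200,300,195,400))
P=lambda x,y:ray(c,(150+(y+.5)/4-.5,200+(x+.5)/4-.5),.012)[:2]
br,tr,bl=P(383,171),P(396,24),P(86,148)
print("corners",br,tr,bl,np.linalg.norm(br-tr),np.linalg.norm(br-bl))
u=(bl-br)/np.linalg.norm(bl-br);a=(tr-br)/np.linalg.norm(tr-br);print(u,a)
yaw=np.mean([np.arctan2(-u[0],u[1]),np.arctan2(a[1],a[0])]);ey=np.array([-np.sin(yaw),np.cos(yaw)]);ex=np.array([ey[1],-ey[0]])
est=[br-(-50*ey*0+ex*-.05+ey*-.075),tr-(ex*.05-ey*.075),bl-(-ex*.05+ey*.125)];print("yaw",yaw,"origins",est)
T=lambda x,y:ray(c,(150+(y+.5)/4-.5,200+(x+.5)/4-.5),.056)[:2]
for n,p,q in(("tube far end",(177,54),(177,90)),("tube near",(358,66),(356,104))):print(n,(T(*p)+T(*q))/2)
E
python3 m2.py; sed -n 1,8p m.py | head -3
```

```text
lifts
293 [234.4 217.4] mean [0.4663 0.2752] rect [467.2 274.9] [50.5 47.5] 89.8 rgb [253. 251. 242.]
296 [235.2 377.5] mean [ 0.4622 -0.1492] rect [ 462.9 -149.2] [50.6 47.5] 89.8 rgb [252. 250. 237.]
294 [244.7 302.5] mean [0.4381 0.0497] rect [438.7  49.7] [48.6 48.3] 45.0 rgb [253. 251. 244.]
294 [247.6 338.8] mean [ 0.4302 -0.0462] rect [430.1 -46.2] [49.3 49.7] 26.2 rgb [253. 251. 242.]
corners [0.57713117 0.06875919] [0.67691073 0.06023251] [0.59333329 0.26747384] 0.1001432150538254 0.19937407824470976
[0.0812649  0.99669254] [ 0.99636858 -0.08514484]
yaw -0.0833013334546113 origins [array([0.63319817, 0.13933887]), array([0.63332448, 0.13913269]), array([0.63275928, 0.13874704])]
tube far end [0.6370723  0.19925504]
tube near [0.62818996 0.0830837 ]
from h import *
c=vision.camera("top");f=c["frame"];hsv=cv2.cvtColor(f,cv2.COLOR_RGB2HSV).astype(int);H,S,V=hsv[...,0],hsv[...,1],hsv[...,2]
def comps(m,amin,z,box=None):
```

```bash
python3 -c "
from h import *
rows((.5852,-.1502,.09),-.124)
print(vision.camera('side')['frame'].shape)"
```

```text
row [-1.9894 -1.7692  0.4685] turn 0.2048 curyaw 1.163 q6 -0.18 t 1.9
(400, 640, 3)
```

```bash
python3 -m handwheel '[[-1,-0.88,0,0.2],[-1,-0.88,0,0.2],[-1,-0.88,0,0.2],[-1,-0.88,0,0.2],[-1,-0.88,0,0.2],[-1,-0.88,0,0.2],[-1,-0.88,0,0.2],[-1,-0.88,0,0.2],[-1,-0.88,0,0.2],[-1,-0.88,0,0.2],[-1,-0.88,0,0.2],[-1,-0.88,0,0.2]]' 50 40; python3 -c "
from h import *
rows((.5852,-.1502,.09),-.124)"
```

```text
time: 2.95
position: [0.4193, 0.2114, 0.2307]
tool_rot: [0.74, 0.672, 0.0, -0.0]
ft_force: [-0.1, 0.3, -0.5]
grip_width: 0.0436
grip_force: 0.0
row [-1.1467  0.6663  0.4688] turn 0.0044 curyaw -0.096 q6 0.32 t 2.95
```

```bash
python3 -m handwheel '[[-1,0.66,0.3,0.0044],[-1,0.66,0.3,0.0044],[-1,0.66,0.3,0.0044],[-1,0.66,0.3,0.0044],[-1,0.66,0.3,0.0044],[-1,0.66,0.3,0.0044],[-1,0.66,0.3,0.0044],[-1,0.66,0.3,0.0044],[-1,0.66,0.3,0.0044],[-1,0.66,0.3,0.0044],[-1,0.66,0.3,0.0044],[-1,0.66,0.3,0.0044]]'; python3 -c "
from h import *
rows((.5852,-.1502,.01),-.124)"
```

```text
time: 3.95
position: [0.5869, -0.1029, 0.1401]
tool_rot: [0.748, 0.664, -0.0, -0.001]
ft_force: [-0.2, 0.4, 0.8]
grip_width: 0.0433
grip_force: 0.0
row [-0.1577  0.014   0.4336] turn 0.0007 curyaw -0.119 q6 -0.24 t 3.95
```

```bash
python3 -m handwheel '[[-0.158,0.014,0.1,0.0007],[-0.158,0.014,0.2,0.0007],[-0.158,0.014,0.3,0.0007],[-0.158,0.014,0.38,0.0007],[-0.158,0.014,0.42,0.0007],[-0.158,0.014,0.434,0.0007],[-0.158,0.014,0.434,0.0007],[-0.158,0.014,0.434,0.0007]]' ;python3 -m handwheel '[[0,0,0,0],[0,0,0,0],[0,0,0,0],[0,0,0,0],[0,0,0,0],[0,0,0,0],[0,0,0,0],[0,0,0,0]]' 0 55; python3 -c "
from h import *
rows((.5852,-.1502,.05),-.0833)"
```

```text
time: 4.62
position: [0.587, -0.1516, 0.0117]
tool_rot: [0.75, 0.662, 0.0, 0.001]
ft_force: [-0.3, -1.0, 0.8]
grip_width: 0.0438
grip_force: 0.0
time: 5.28
position: [0.5862, -0.1525, 0.0106]
tool_rot: [0.75, 0.661, 0.0, 0.0]
ft_force: [0.3, -0.2, 2.8]
grip_width: 0.0113
grip_force: 55.0
row [ 0.0072 -0.0043 -0.1312] turn -0.0068 curyaw -0.126 q6 -0.31 t 5.2833
```

```bash
python3 -m handwheel '[[0,0,-0.06,0],[0,0,-0.13,0],[0,0,-0.13,0],[0,0,-0.13,0],[0,0,-0.13,0]]'; python3 -c "
from h import *
rows((.6093,-.146,.0496),-.0833)"
```

```text
time: 5.7
position: [0.5852, -0.152, 0.0482]
tool_rot: [0.75, 0.661, -0.0, -0.001]
ft_force: [-0.5, 0.3, -3.7]
grip_width: 0.0113
grip_force: 55.0
row [ 0.0301  0.0772 -0.0047] turn -0.0067 curyaw -0.126 q6 -0.31 t 5.7
```

```bash
python3 -m handwheel '[[0.03,0.077,-0.004,-0.0067],[0.03,0.077,-0.004,-0.0067],[0.03,0.077,-0.004,-0.0067],[0.03,0.077,-0.004,-0.0067],[0.03,0.077,-0.004,-0.0067]]'
cat > b.py <<'E'
from h import *
O=np.array([.6331,.1390]);yw=-.0833;ey=np.array([-np.sin(yw),np.cos(yw)]);ex=np.array([ey[1],-ey[0]])
def fp(x,y,z): return np.r_[O+x*ex+y*ey,z]
if __name__=="__main__":
    c=vision.camera("top");save(c,"bar1.png",(150,210,240,400),5)
    m=(vision.outline_of("top","bar_mid") or [{}])[0].get("mask")
    f=c["frame"];hsv=cv2.cvtColor(f,cv2.COLOR_RGB2HSV);k=cv2.inRange(hsv,(15,80,150),(32,255,255));k[:165]=0;k[200:]=0;k[:,:290]=0;k[:,430:]=0
    rr,cc=np.nonzero(k);P=np.array([ray(c,(a,b),.051)[:2] for a,b in zip(rr,cc)])-O
    F=np.c_[P@ex,P@ey]
    for lo in np.arange(-.42,-.06,.03):
        s=F[(F[:,1]>=lo)&(F[:,1]<lo+.03)]
        if len(s): print(round(lo+.015,3),s[:,0].mean().round(4),np.ptp(s[:,0]).round(3),len(s))
    print("range",F[:,1].min(),F[:,1].max())
    c=vision.camera("side");save(c,"bar1s.png",(170,290,270,430),5)
    print(robot.get_obs()["position"], "tcp feeder", (robot.get_obs()["position"][:2]-O)@ex,(robot.get_obs()["position"][:2]-O)@ey)
E
python3 b.py
```

```text
time: 6.12
position: [0.6085, -0.1459, 0.0493]
tool_rot: [0.736, 0.677, -0.001, -0.002]
ft_force: [0.6, 0.7, -4.1]
grip_width: 0.0117
grip_force: 55.0
-0.375 -0.0042 0.005 9
-0.345 -0.0003 0.007 9
-0.225 -0.002 0.012 45
-0.195 -0.0021 0.012 57
-0.165 -0.0022 0.013 52
-0.135 -0.0022 0.012 54
-0.105 -0.0027 0.011 37
range -0.37082140715394296 -0.09760702055856987
[ 0.60926519 -0.14626128  0.05010569] tcp feeder -1.7369715765225806e-05 -0.2862552940980652
```

View pics/bar1s.png

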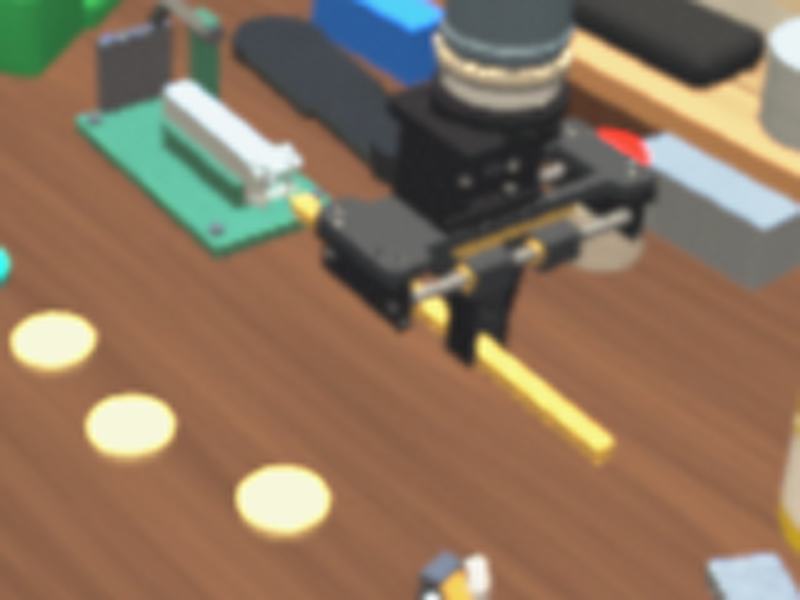

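```bash
python3 -m handwheel '[[0,0.006,0,0],[0.03,0.006,0,0],[0.06,0.006,0,0],[0.08,0.006,0,0],[0.1,0.006,0,0],[0.12,0.006,0,0],[0.14,0.006,0,0],[0.16,0.006,0,0],[0.18,0.006,0,0],[0.2,0.006,0,0],[0.22,0.006,0,0],[0.24,0.006,0,0],[0.24,0.006,0,0]]'; python3 -c "
from b import *
o=robot.get_obs();print((o['position'][:2]-O)@ex,(o['position'][:2]-O)@ey,o['moment'])"
```

```text
time: 7.35
position: [0.6177, -0.0733, 0.0505]
tool_rot: [0.736, 0.677, 0.0, -0.0]
ft_force: [0.1, -0.7, -3.6]
grip_width: 0.0114
grip_force: 55.0
0.002353423621469237 -0.21282404338460026 [-0.24198273  0.06343192  0.01285802]
```

```bash
python3 -m handwheel '[[0.02,0,0,0],[0.05,0,0,0],[0.08,0,0,0],[0.11,0,0,0],[0.14,0,0,0],[0.17,0,0,0],[0.2,0,0,0],[0.23,0,0,0],[0.26,0,0,0],[0.29,0,0,0],[0.32,0,0,0],[0.35,0,0,0],[0.37,0,0,0],[0.37,0,0,0]]'; python3 -c "
from b import *
c=vision.camera('side');save(c,'bar2s.png',(150,270,260,420),5)
o=robot.get_obs();print((o['position'][:2]-O)@ex,(o['position'][:2]-O)@ey,o['moment'])"
```

```text
time: 8.52
position: [0.6271, 0.0375, 0.0505]
tool_rot: [0.736, 0.677, 0.0, -0.0]
ft_force: [-0.1, 0.0, -4.2]
grip_width: 0.0108
grip_force: 55.0
0.002606016005891513 -0.10245663272506048 [-0.26806753  0.07976576  0.00344866]
```

View pics/bar2s.png

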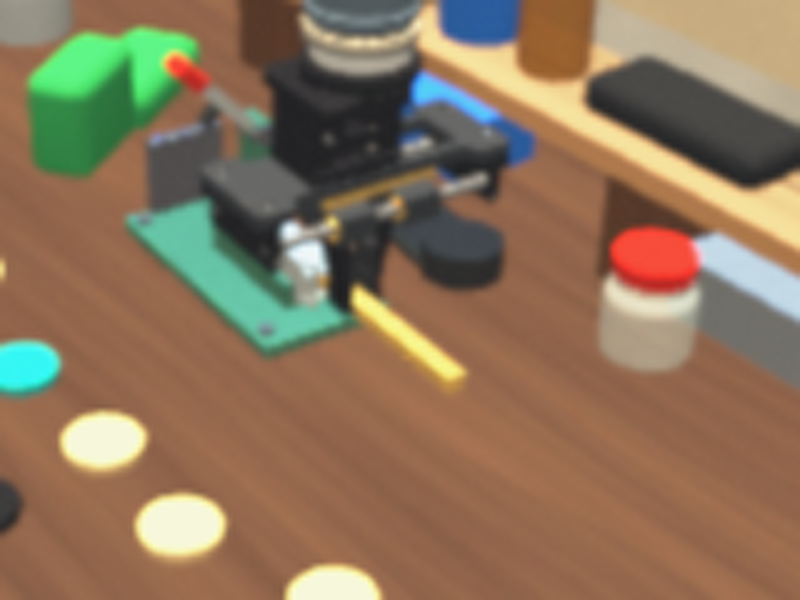

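```bash
python3 -m handwheel '[[0,0,0,0],[0,0,0,0],[0,0,0,0],[0,0,0,0],[-0.05,0,0,0],[-0.12,0,0,0],[-0.19,0,0,0],[-0.21,0,0,0],[-0.21,0,0,0]]' 40; python3 -m handwheel '[[0,0,0,0],[0,0,0,0],[0,0,0,0],[0,0,0,0],[0,0,0,0],[0,0,0,0]]' 0 40; python3 -m handwheel '[[0.02,0,0,0],[0.04,0,0,0],[0.06,0,0,0],[0.07,0,0,0],[0.08,0,0,0],[0.086,0,0,0],[0.086,0,0,0],[0.086,0,0,0]]'
```

```text
time: 9.32
position: [0.6221, -0.0296, 0.0508]
tool_rot: [0.737, 0.676, 0.0, 0.0]
ft_force: [-0.7, 0.9, 0.1]
grip_width: 0.0345
grip_force: 0.0
time: 9.82
position: [0.6219, -0.026, 0.0505]
tool_rot: [0.736, 0.677, 0.0, -0.0]
ft_force: [0.0, -0.2, -0.3]
grip_width: 0.0111
grip_force: 40.0
time: 10.48
position: [0.624, -0.0004, 0.0506]
tool_rot: [0.736, 0.677, 0.0, -0.0]
ft_force: [-0.9, 1.7, 0.2]
grip_width: 0.0114
grip_force: 40.0
```

```bash
python3 -m handwheel '[[0.005,0,0,0],[0.01,0,0,0],[0.015,0,0,0],[0.02,0,0,0],[0.02,0,0,0],[0.02,0,0,0]]'; python3 -c "
from b import *
o=robot.get_obs();print((o['position'][:2]-O)@ex,(o['position'][:2]-O)@ey,o['moment'])"
```

```text
time: 10.98
position: [0.6245, 0.0049, 0.0506]
tool_rot: [0.736, 0.677, 0.0, -0.0]
ft_force: [0.0, -1.2, 0.3]
grip_width: 0.0114
grip_force: 40.0
0.0026170129513825974 -0.13436929780361992 [-0.35488269  0.09795323  0.00996926]
```

```bash
python3 -m handwheel '[[0.005,0,0,0],[0.01,0,0,0],[0.015,0,0,0],[0.02,0,0,0],[0.025,0,0,0],[0.025,0,0,0]]'; python3 -c "
from b import *
o=robot.get_obs();print((o['position'][:2]-O)@ex,(o['position'][:2]-O)@ey,o['moment'])"
```

```text
time: 11.48
position: [0.6248, 0.0053, 0.0506]
tool_rot: [0.735, 0.678, -0.004, 0.003]
ft_force: [-3.6, -21.8, 0.8]
grip_width: 0.0115
grip_force: 40.0
0.0028691749072263365 -0.13391183793037906 [-3.80339829  0.68220615 -0.04026974]
```

```bash
python3 -m handwheel '[[-0.015,0,0,0],[-0.02,0,0,0],[-0.02,0,0,0],[-0.02,0,0,0],[-0.02,0,0,0],[-0.02,0,-0.1,0],[-0.02,0,-0.3,0],[-0.02,0,-0.5,0],[-0.02,0,-0.5,0]]' 40; python3 -m handwheel '[[0,0,0,0]]' 0 40; python3 -c "
from b import *
c=vision.camera('top')
rows(fp(.001,.088,.19),-.0833)
f=c['frame'];hsv=cv2.cvtColor(f,cv2.COLOR_RGB2HSV);k=cv2.inRange(hsv,(15,80,150),(32,255,255));k[:150]=0;k[210:]=0;k[:,:290]=0;k[:,430:]=0
rr,cc=np.nonzero(k);P=np.array([ray(c,(a,b),.051)[:2] for a,b in zip(rr,cc)])-O
print((P@ex).mean(),(P@ey).min())
save(c,'cl0.png',(130,200,200,340),5)"
```

```text
time: 12.23
position: [0.6248, 0.0073, 0.2027]
tool_rot: [0.736, 0.677, 0.0, 0.0]
ft_force: [0.6, -0.9, 0.3]
grip_width: 0.0347
grip_force: 0.0
time: 12.32
position: [0.6299, 0.0067, 0.2093]
tool_rot: [0.736, 0.677, 0.005, 0.006]
ft_force: [1.4, -0.3, 0.2]
grip_width: 0.0325
grip_force: 0.0
row [ 0.7338 -0.0162  0.0522] turn 0.0001 curyaw -0.082 q6 -0.08 t 12.3667
-0.0008152873931470014 -0.17852147659634265
```

View pics/cl0.png

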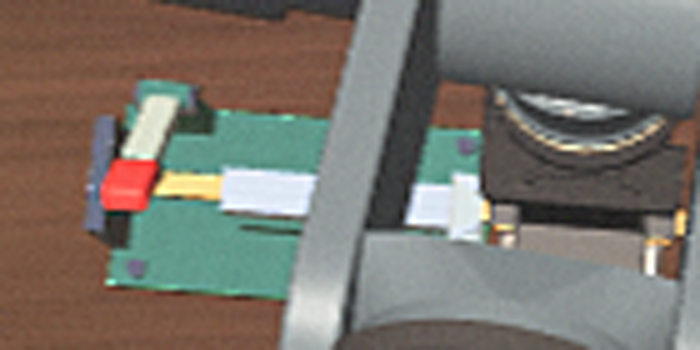

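```bash
python3 -m handwheel '[[0.13,-0.016,0,0],[0.26,-0.016,0,0],[0.39,-0.016,0,0],[0.52,-0.016,0,0],[0.65,-0.016,0,0],[0.734,-0.016,0,0],[0.734,-0.016,0,0],[0.734,-0.016,0,0],[0.734,-0.016,0,0]]';  python3 -c "
from b import *
rows(fp(.001,.088,.091),-.0833)"
```

```text
time: 13.12
position: [0.6372, 0.2259, 0.1991]
tool_rot: [0.736, 0.677, -0.001, -0.001]
ft_force: [-1.2, 0.2, 0.8]
grip_width: 0.0004
grip_force: 0.0
row [0.004  0.0146 0.3603] turn 0.0001 curyaw -0.083 q6 0.26 t 13.1167
```

```bash
python3 -m handwheel '[[0.003,0.012,0.08,0],[0.003,0.012,0.14,0],[0.003,0.012,0.19,0],[0.003,0.012,0.22,0],[0.003,0.012,0.25,0],[0.003,0.012,0.28,0],[0.003,0.012,0.3,0],[0.003,0.012,0.32,0],[0.003,0.012,0.335,0],[0.003,0.012,0.35,0],[0.003,0.012,0.35,0],[0.003,0.012,0.35,0]]'
```

```text
time: 14.12
position: [0.6419, 0.2268, 0.0951]
tool_rot: [0.736, 0.677, -0.0, -0.0]
ft_force: [-0.0, -0.7, 0.5]
grip_width: 0.0005
grip_force: 0.0
```

```bash
python3 -m handwheel '[[0,0,0.005,0],[0,0,0.01,0],[0,0,0.015,0],[0,0,0.02,0],[0,0,0.02,0],[0,0,0.02,0]]'; python3 -m handwheel '[[0,0,0.005,0],[0,0,0.01,0],[0,0,0.015,0],[0,0,0.015,0]]'
```

```text
time: 14.62
position: [0.642, 0.2269, 0.0914]
tool_rot: [0.736, 0.677, 0.0, 0.0]
ft_force: [-3.9, -0.2, 8.7]
grip_width: 0.0001
grip_force: 4.3
time: 14.95
position: [0.6421, 0.227, 0.091]
tool_rot: [0.736, 0.677, 0.001, 0.0]
ft_force: [-9.7, -1.9, 27.1]
grip_width: 0.0003
grip_force: 13.6
```

```bash
python3 -m handwheel '[[0,0,-0.1,0],[0,0,-0.2,0],[0,0,-0.3,0],[0,0,-0.36,0],[0,0,-0.36,0]]' 80 50
cat > L.py <<'E'
from h import *
import sys
def lifts():
    c=vision.camera("top");hsv=cv2.cvtColor(c["frame"],cv2.COLOR_RGB2HSV);k=cv2.inRange(hsv,(5,0,185),(45,140,255));k[:195]=0;k[330:]=0;k[:,:190]=0;k[:,430:]=0
    n,l,s,ce=cv2.connectedComponentsWithStats(k)
    for i in range(1,n):
        if s[i,4]>100 and s[i,2]<35: print("lift",s[i,4],s[i,2:4],ce[i][::-1].round(1),ray(c,ce[i][::-1],.01)[:2].round(4))
    return c
if __name__=="__main__":
    lifts()
    if len(sys.argv)>3: rows([float(a) for a in sys.argv[1:4]],.215)
E
python3 L.py .4622 -.1492 .10
```

```text
time: 15.37
position: [0.6452, 0.2274, 0.1986]
tool_rot: [0.736, 0.677, 0.005, 0.003]
ft_force: [0.5, -0.3, 0.1]
grip_width: 0.0261
grip_force: 0.0
lift 213 [19 18] [234.  216.6] [0.4672 0.2773]
lift 243 [20 17] [235.1 377.8] [ 0.4626 -0.15  ]
lift 183 [17 17] [244.6 303. ] [0.4383 0.0484]
lift 226 [20 18] [247.3 339. ] [ 0.4309 -0.0468]
row [-1.3007 -0.5001  0.3143] turn -0.0475 curyaw -0.084 q6 0.26 t 15.4167
```

```bash
python3 -m handwheel '[[-1,-0.5,0.1,-0.0475],[-1,-0.5,0.1,-0.0475],[-1,-0.5,0.1,-0.0475],[-1,-0.5,0.1,-0.0475],[-1,-0.5,0.1,-0.0475],[-1,-0.5,0.1,-0.0475],[-1,-0.5,0.1,-0.0475],[-1,-0.5,0.1,-0.0475],[-1,-0.5,0.1,-0.0475],[-1,-0.5,0.1,-0.0475]]'; python3 L.py .4622 -.1492 .03
```

```text
time: 16.25
position: [0.4652, -0.061, 0.1616]
tool_rot: [0.629, 0.777, -0.001, -0.002]
ft_force: [0.1, -0.4, 0.1]
grip_width: 0.0696
grip_force: 0.0
lift 217 [19 18] [234.  216.6] [0.4672 0.2772]
lift 182 [17 16] [244.6 303. ] [0.4384 0.0484]
row [-0.2881 -0.0759  0.4397] turn -0.0005 curyaw 0.212 q6 -0.58 t 16.3
```

```bash
python3 -m handwheel '[[-0.1,-0.03,0.1,0],[-0.2,-0.07,0.2,0],[-0.288,-0.075,0.3,0],[-0.288,-0.075,0.4,0],[-0.288,-0.075,0.4,0],[-0.288,-0.075,0.4,0]]'; python3 -c "
from h import *
rows((.4622,-.1492,.010),.215)"
```

```text
time: 16.8
position: [0.463, -0.1469, 0.0412]
tool_rot: [0.627, 0.779, -0.0, -0.003]
ft_force: [-0.7, -0.0, -0.0]
grip_width: 0.0697
grip_force: 0.0
row [-0.0075 -0.0038  0.1041] turn 0.0002 curyaw 0.216 q6 -0.75 t 16.8
```

```bash
python3 -m handwheel '[[-0.004,0,0.05,0],[-0.004,0,0.09,0],[-0.004,0,0.104,0],[-0.004,0,0.104,0],[-0.004,0,0.104,0]]'; python3 -m handwheel '[[0,0,0,0],[0,0,0,0],[0,0,0,0],[0,0,0,0],[0,0,0,0],[0,0,0,0]]' 0 50;python3 -m handwheel '[[0,0,-0.15,0],[0,0,-0.3,0],[0,0,-0.45,0],[0,0,-0.45,0],[0,0,-0.45,0]]';python3 -c "
from h import *
rows((.4212,-.3571,.15),.215)"
```

```text
time: 17.22
position: [0.465, -0.1494, 0.0133]
tool_rot: [0.626, 0.779, 0.0, 0.001]
ft_force: [0.1, 0.0, 0.4]
grip_width: 0.0696
grip_force: 0.0
time: 17.72
position: [0.4643, -0.1502, 0.0123]
tool_rot: [0.627, 0.779, 0.0, 0.0]
ft_force: [-0.5, 0.4, 5.4]
grip_width: 0.0477
grip_force: 50.0
time: 18.13
position: [0.4661, -0.1513, 0.1499]
tool_rot: [0.627, 0.779, 0.0, 0.004]
ft_force: [-0.1, 0.1, -0.3]
grip_width: 0.048
grip_force: 50.0
row [-0.6384 -0.2924  0.0015] turn -0.0 curyaw 0.215 q6 -0.76 t 18.1333
```

```bash
python3 -m handwheel '[[-0.12,-0.06,0,0],[-0.24,-0.12,0,0],[-0.36,-0.18,0,0],[-0.48,-0.24,0,0],[-0.6,-0.292,0,0],[-0.638,-0.292,0,0],[-0.638,-0.292,0,0],[-0.638,-0.292,0,0],[-0.638,-0.292,0,0]]';python3 -c "
from h import *
rows((.4212,-.3571,.15),.215)
c=vision.camera('side');save(c,'mag1.png',(230,350,320,480),5)
c=vision.camera('top');hsv=cv2.cvtColor(c['frame'],cv2.COLOR_RGB2HSV);k=cv2.inRange(hsv,(5,0,170),(45,140,255));k[:215]=0;k[285:]=0;k[:,:440]=0;k[:,510:]=0
n,l,s,ce=cv2.connectedComponentsWithStats(k)
for i in range(1,n):
  if s[i,4]>25: print(s[i],ray(c,ce[i][::-1],.1475)[:2])
save(c,'mag1t.png',(215,285,420,510),8)"
```

```text
time: 18.88
position: [0.4186, -0.3531, 0.1455]
tool_rot: [0.627, 0.779, 0.001, -0.002]
ft_force: [-0.4, 0.5, -1.6]
grip_width: 0.0482
grip_force: 50.0
row [-0.0149  0.0057 -0.015 ] turn 0.0001 curyaw 0.216 q6 -1.12 t 18.8833
[462 245  19  26 259] [ 0.41459604 -0.34486583]
```

View pics/mag1.png

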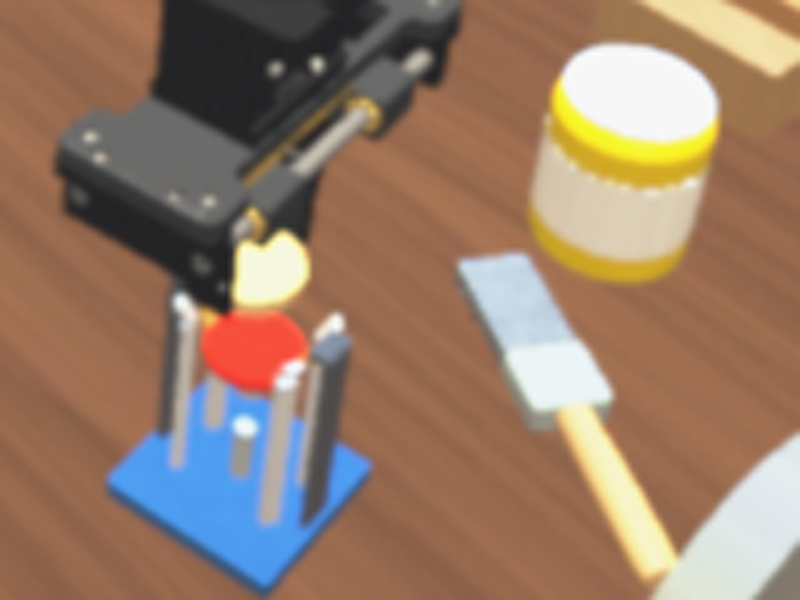

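View pics/mag1t.png

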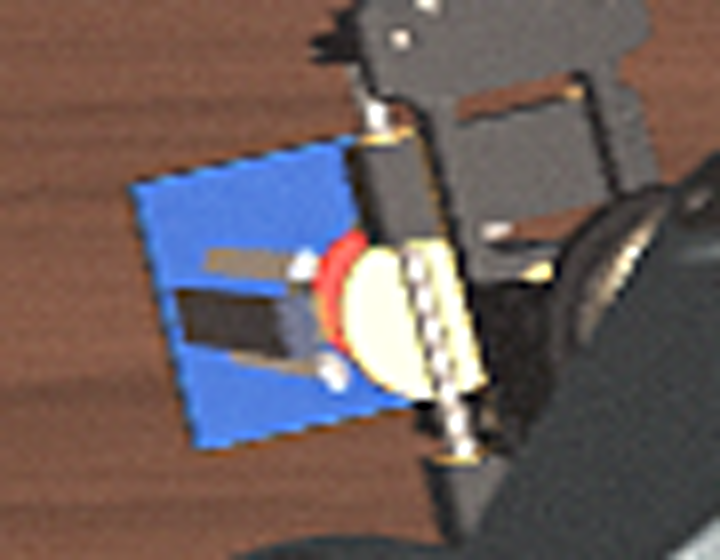

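```bash
python3 -c "
from h import *
c=vision.camera('top');cs=vision.camera('side')
o=robot.get_obs();p=o['position'].copy();print(p)
for z in (p[2]-.0023,p[2]-.0073):
  for d in (0,.025):
    u=R.from_quat(o['tool_rot']).as_matrix()[:,0]*d
    a=proj(c,[*(p+u)[:2],z]);print('top crop px',(a[1]-420)*8,(a[0]-215)*8)
import math
pts=[proj(cs,[p[0]+.025*math.cos(t),p[1]+.025*math.sin(t),p[2]-.0023]) for t in np.linspace(0,6.28,9)]
print('side crop',[(round((b-320)*5),round((a-230)*5)) for a,b in pts])
f=vision.outline_of('side','lift1_mid');print([(d['conf'],d['point']) for d in f])
"
```

```text
[ 0.41952531 -0.35389134  0.14672126]
top crop px 434.02127582398816 304.6618418134201
top crop px 350.6364087235902 323.78045482420157
top crop px 427.5815983912794 304.0061484696537
top crop px 344.6262233480975 323.024803846203
side crop [(294, 230), (254, 215), (213, 222), (195, 248), (210, 279), (252, 295), (294, 287), (311, 260), (294, 230)]
[(0.68, [285.4, 375.1])]
```

```bash
python3 -m handwheel '[[-0.01,0.003,0,0],[-0.01,0.003,0,0],[-0.01,0.003,0.03,0],[-0.01,0.003,0.06,0],[-0.01,0.003,0.09,0],[-0.01,0.003,0.115,0],[-0.01,0.003,0.115,0],[-0.01,0.003,0.115,0]]'
```

```text
time: 19.8
position: [0.4205, -0.3583, 0.1113]
tool_rot: [0.627, 0.779, 0.0, -0.001]
ft_force: [0.5, -0.4, -1.7]
grip_width: 0.048
grip_force: 50.0
```

```bash
python3 -m handwheel '[[0,0,0.015,0],[0,0,0.03,0],[0,0,0.045,0],[0,0,0.055,0],[0,0,0.065,0],[0,0,0.075,0],[0,0,0.075,0],[0,0,0.075,0]]'
```

```text
time: 20.47
position: [0.421, -0.3587, 0.0898]
tool_rot: [0.627, 0.779, -0.0, 0.0]
ft_force: [0.1, -1.2, 2.7]
grip_width: 0.0479
grip_force: 50.0
```

```bash
python3 -m handwheel '[[0,0,0,0],[0,0,0,0],[0,0,0,0],[0,0,0,0],[0,0,-0.1,0],[0,0,-0.2,0],[0,0,-0.3,0],[0,0,-0.3,0]]' 80; python3 L.py .4309 -.0468 .15; python3 -c "
from h import *
c=vision.camera('side');save(c,'mag2.png',(270,350,330,410),7)"
```

```text
time: 21.13
position: [0.423, -0.3609, 0.185]
tool_rot: [0.627, 0.779, -0.001, 0.005]
ft_force: [0.3, -1.2, 0.4]
grip_width: 0.0696
grip_force: 0.0
lift 195 [17 18] [234.3 216.4] [0.4664 0.2779]
lift 162 [14 14] [244.6 302.5] [0.4385 0.0497]
lift 173 [17 14] [247.5 339.4] [ 0.4304 -0.0477]
row [1.0139 0.251  0.1039] turn 0.0 curyaw 0.215 q6 -1.12 t 21.1833
```

View pics/mag2.png

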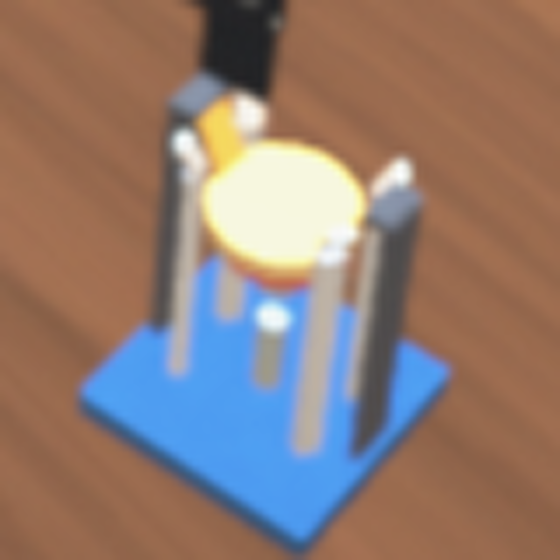

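```bash
python3 -m handwheel '[[0.12,0.03,0,0],[0.26,0.06,0,0],[0.4,0.1,0,0],[0.54,0.13,0,0],[0.68,0.17,0.1,0],[0.82,0.2,0.2,0],[0.96,0.24,0.3,0],[1,0.25,0.4,0],[1,0.25,0.45,0],[1,0.25,0.45,0],[1,0.25,0.45,0]]'; python3 -c "
from h import *
rows((.4304,-.0466,.009),.215)
c=vision.camera('side')
for z in(.085,.095,.105): print(z,proj(c,(.4212,-.3571,z)))"
```

```text
time: 22.15
position: [0.4274, -0.0477, 0.0423]
tool_rot: [0.626, 0.78, -0.001, -0.004]
ft_force: [-0.1, -0.6, 0.5]
grip_width: 0.0695
grip_force: 0.0
row [0.0008 0.0115 0.111 ] turn 0.0004 curyaw 0.217 q6 -0.59 t 22.15
0.085 (np.float64(300.8787823744079), np.float64(369.94772847124835))
0.095 (np.float64(297.6841659935265), np.float64(370.31599438635703))
0.105 (np.float64(294.448424834314), np.float64(370.6890010441153))
```

```bash
python3 -m handwheel '[[0.001,0.008,0.05,0],[0.001,0.008,0.09,0],[0.001,0.008,0.112,0],[0.001,0.008,0.112,0],[0.001,0.008,0.112,0]]'; python3 -m handwheel '[[0,0,0,0],[0,0,0,0],[0,0,0,0],[0,0,0,0],[0,0,0,0],[0,0,0,0]]' 0 50;python3 -m handwheel '[[0,0,-0.15,0],[0,0,-0.3,0],[0,0,-0.45,0],[0,0,-0.47,0],[0,0,-0.47,0]]';python3 -c "
from h import *
rows((.4212,-.3571,.15),.215)"
```

```text
time: 22.62
position: [0.4332, -0.0497, 0.0124]
tool_rot: [0.628, 0.778, 0.0, 0.001]
ft_force: [0.1, -0.8, -0.4]
grip_width: 0.0695
grip_force: 0.0
time: 23.12
position: [0.4327, -0.0487, 0.0117]
tool_rot: [0.627, 0.779, 0.0, 0.0]
ft_force: [-0.8, -0.4, 6.4]
grip_width: 0.0487
grip_force: 50.0
time: 23.53
position: [0.4348, -0.0493, 0.1557]
tool_rot: [0.627, 0.779, 0.001, 0.004]
ft_force: [0.7, 0.2, -0.8]
grip_width: 0.0482
grip_force: 50.0
row [-0.9926 -0.2638  0.0217] turn 0.0001 curyaw 0.215 q6 -0.58 t 23.5333
```

```bash
python3 -m handwheel '[[-0.12,-0.03,0,0],[-0.25,-0.065,0,0],[-0.38,-0.1,0,0],[-0.51,-0.135,0,0],[-0.64,-0.17,0,0],[-0.77,-0.2,0,0],[-0.9,-0.24,0,0],[-0.97,-0.258,0,0],[-0.997,-0.263,0,0],[-0.997,-0.263,0,0],[-0.997,-0.263,0,0],[-0.997,-0.263,0,0]]';python3 -c "
from h import *
rows((.421,-.3588,.111),.215)"
```

```text
time: 24.53
position: [0.4185, -0.3549, 0.1513]
tool_rot: [0.627, 0.779, 0.001, -0.002]
ft_force: [-1.2, 0.3, -0.4]
grip_width: 0.0485
grip_force: 50.0
row [-0.015   0.0055  0.1343] turn 0.0002 curyaw 0.216 q6 -1.12 t 24.5333
```

```bash
python3 -m handwheel '[[-0.01,0.003,0,0],[-0.01,0.003,0,0],[-0.01,0.003,0.04,0],[-0.01,0.003,0.08,0],[-0.01,0.003,0.11,0],[-0.01,0.003,0.135,0],[-0.01,0.003,0.135,0],[-0.01,0.003,0.135,0]]'; python3 -m handwheel '[[0,0,0.015,0],[0,0,0.03,0],[0,0,0.045,0],[0,0,0.055,0],[0,0,0.065,0],[0,0,0.075,0],[0,0,0.078,0],[0,0,0.078,0]]'
```

```text
time: 25.2
position: [0.4209, -0.3604, 0.1116]
tool_rot: [0.627, 0.779, -0.0, 0.0]
ft_force: [0.8, -0.4, 0.3]
grip_width: 0.0481
grip_force: 50.0
time: 25.87
position: [0.4206, -0.3604, 0.088]
tool_rot: [0.627, 0.779, 0.0, -0.0]
ft_force: [1.7, -1.3, 3.8]
grip_width: 0.0482
grip_force: 50.0
```

```bash
python3 -m handwheel '[[0,0,0,0],[0,0,0,0],[0,0,0,0],[0,0,0,0],[0,0,-0.1,0],[0,0,-0.2,0],[0,0,-0.3,0],[0,0,-0.3,0]]' 80
cat > s.py <<'E'
from h import *
c=vision.camera("side");hsv=cv2.cvtColor(c["frame"],cv2.COLOR_RGB2HSV);k=cv2.inRange(hsv,(18,5,200),(40,95,255));k[:280]=0;k[325:]=0;k[:,:345]=0;k[:,:]*=1;k[:,398:]=0
n,l,s,ce=cv2.connectedComponentsWithStats(k)
for i in range(1,n):
    if s[i,4]>30: print("mag beige",s[i])
for z in(.085,.095,.105):
    P=np.array([proj(c,(.4212+.025*np.cos(t),-.3571+.025*np.sin(t),z)) for t in np.arange(0,6.28,.1)]);print(z,"rows",P[:,0].min(),P[:,0].max())
E
python3 s.py; python3 L.py .4385 .0492 .15
```

```text
time: 26.53
position: [0.4226, -0.3627, 0.1833]
tool_rot: [0.627, 0.779, -0.001, 0.005]
ft_force: [-0.2, -0.8, 0.8]
grip_width: 0.0694
grip_force: 0.0
mag beige [358 285  24  23 316]
0.085 rows 292.73117734913694 309.4468255456161
0.095 rows 289.5649301312505 306.22524571207026
0.105 rows 286.35893998272394 302.9611069519504
lift 198 [17 18] [234.3 216.3] [0.4664 0.2781]
lift 159 [14 14] [244.7 302.5] [0.4382 0.0497]
row [1.3215 0.3492 0.0957] turn 0.0 curyaw 0.215 q6 -1.12 t 26.6333
```

```bash
cat >> s.py <<'E'
for col in range(362,380,3): r=np.nonzero(k[:,col])[0];print(col,r.min(),r.max(),len(r),[c["frame"][q,col].tolist() for q in (r.min()-1,r.min(),r.max())])
E
python3 s.py; python3 -c "
from h import *
c=vision.camera('side');save(c,'mag3.png',(270,350,330,410),7)"
```

```text
mag beige [358 286  24  22 312]
0.085 rows 292.73117734913694 309.4468255456161
0.095 rows 289.5649301312505 306.22524571207026
0.105 rows 286.35893998272394 302.9611069519504
362 294 304 11 [[246, 228, 116], [247, 245, 160], [246, 242, 169]]
365 286 306 20 [[133, 124, 116], [223, 214, 198], [245, 238, 169]]
368 291 307 17 [[227, 204, 132], [247, 247, 201], [245, 238, 168]]
371 291 307 17 [[218, 183, 118], [247, 246, 185], [247, 243, 172]]
374 292 307 16 [[224, 193, 123], [247, 246, 188], [237, 223, 163]]
377 293 304 11 [[185, 144, 97], [243, 231, 152], [235, 236, 230]]
```

View pics/mag3.png

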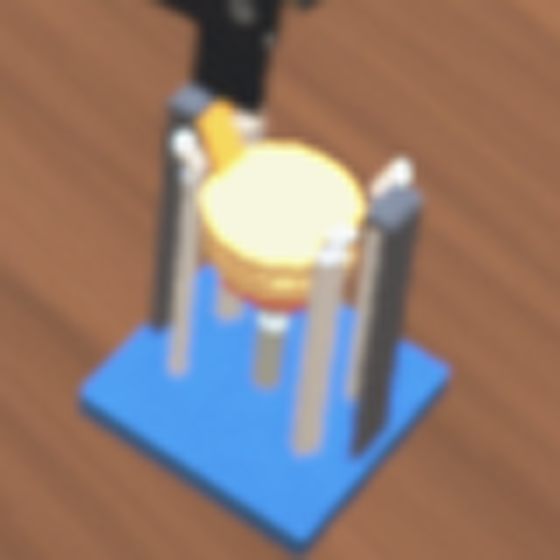

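```bash
python3 -m handwheel '[[0.12,0.03,0,0],[0.25,0.065,0,0],[0.38,0.1,0,0],[0.51,0.135,0,0],[0.64,0.17,0,0],[0.77,0.2,0,0],[0.9,0.24,0.05,0],[1,0.27,0.1,0],[1,0.3,0.1,0],[1,0.34,0.1,0]]'; python3 -c "
from h import *
rows((.438,.0494,.009),.215)"
```

```text
time: 27.57
position: [0.4532, -0.0427, 0.1461]
tool_rot: [0.626, 0.78, -0.001, -0.004]
ft_force: [0.5, -0.8, -0.6]
grip_width: 0.0693
grip_force: 0.0
row [0.3089 0.0203 0.4582] turn 0.0006 curyaw 0.219 q6 -0.56 t 27.5667
```

```bash
python3 -m handwheel '[[0.1,0.006,0.1,0.0004],[0.2,0.012,0.2,0.0004],[0.308,0.018,0.3,0.0004],[0.308,0.018,0.36,0.0004],[0.308,0.018,0.36,0.0004],[0.308,0.018,0.36,0.0004]]'; python3 L.py .438 .0494 .009;  python3 -c "
from h import *
c=vision.camera('side');print([(d['conf'],d['point'],ray(c,d['point'],.01)[:2].round(3)) for d in vision.look_for('side','lift1_mid')])"
```

```text
time: 28.07
position: [0.4409, 0.0459, 0.0389]
tool_rot: [0.628, 0.778, -0.001, -0.002]
ft_force: [1.0, -0.7, 0.3]
grip_width: 0.0696
grip_force: 0.0
lift 215 [19 18] [234.  216.6] [0.4671 0.2773]
row [ 0.016  -0.0102  0.1032] turn -0.0005 curyaw 0.212 q6 -0.36 t 28.1167
[]
```

```bash
python3 -m handwheel '[[0.008,-0.005,0.05,0],[0.008,-0.005,0.08,0],[0.008,-0.005,0.104,0],[0.008,-0.005,0.104,0],[0.008,-0.005,0.104,0]]'; python3 -m handwheel '[[0,0,0,0],[0,0,0,0],[0,0,0,0],[0,0,0,0],[0,0,0,0],[0,0,0,0]]' 0 50;python3 -m handwheel '[[0,0,-0.15,0],[0,0,-0.3,0],[0,0,-0.45,0],[0,0,-0.47,0],[0,0,-0.47,0]]';python3 -c "
from h import *
rows((.421,-.3595,.15),.215)"
```

```text
time: 28.63
position: [0.4401, 0.0475, 0.0092]
tool_rot: [0.628, 0.778, -0.0, -0.0]
ft_force: [-0.2, 0.0, 0.6]
grip_width: 0.0694
grip_force: 0.0
time: 29.13
position: [0.44, 0.048, 0.0093]
tool_rot: [0.628, 0.778, 0.0, 0.0]
ft_force: [0.0, -0.3, 0.4]
grip_width: 0.0375
grip_force: 0.0
time: 29.55
position: [0.4425, 0.0477, 0.1538]
tool_rot: [0.628, 0.778, 0.002, 0.004]
ft_force: [0.3, -0.4, -0.8]
grip_width: 0.0053
grip_force: 0.0
row [-1.3116 -0.3569  0.0138] turn -0.0004 curyaw 0.213 q6 -0.36 t 29.55
```

```bash
python3 -m handwheel '[[-0.1,0,-0.1,0],[-0.25,0,-0.1,0],[-0.4,0,-0.1,0],[-0.5,0,-0.1,0],[-0.5,0,-0.1,0]]' 80
python3 - <<'E'
from L import *
c=lifts();save(c,'f1.png',(195,320,190,400),3.8)
c=vision.camera('side');print([(d['conf'],d['point'],ray(c,d['point'],.01)[:2].round(3)) for d in vision.look_for('side','lift1_mid')])
E
```

```text
time: 29.97
position: [0.4746, -0.1053, 0.1799]
tool_rot: [0.63, 0.776, -0.0, 0.003]
ft_force: [1.0, -0.0, -0.0]
grip_width: 0.0305
grip_force: 0.0
lift 212 [19 18] [234.  216.6] [0.4671 0.2773]
lift 182 [16 16] [247.4 320.9] [0.4309 0.001 ]
[(0.63, [309.7, 367.2], array([ 0.45 , -0.326])), (0.21, [195.8, 347.1], array([0.768, 0.116]))]
```

View pics/f1.png

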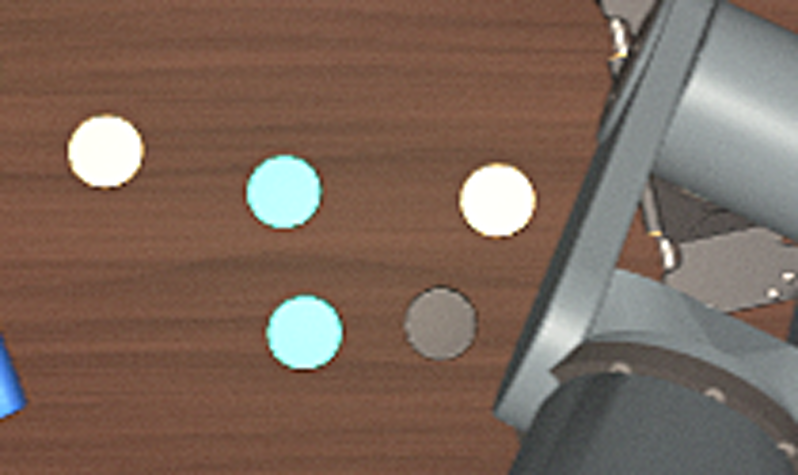

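```bash
python3 -c "
from h import *
rows((.4305,.0007,.035),.215)"
```

```text
row [ 0.3492 -0.0591  0.4808] turn -0.0007 curyaw 0.211 q6 -0.65 t 30.1167
```

```bash
python3 -m handwheel '[[0.12,-0.02,0.1,0],[0.24,-0.04,0.2,0],[0.349,-0.059,0.32,0],[0.349,-0.059,0.44,0],[0.349,-0.059,0.48,0],[0.349,-0.059,0.48,0],[0.349,-0.059,0.48,0],[0.349,-0.059,0.48,0]]'; python3 -c "
from h import *
rows((.4305,.0007,.009),.215)"
```

```text
time: 30.78
position: [0.4325, 0.0004, 0.0368]
tool_rot: [0.628, 0.778, 0.0, 0.0]
ft_force: [0.2, 0.6, 0.2]
grip_width: 0.0697
grip_force: 0.0
row [ 0.0026 -0.0065  0.0927] turn -0.0002 curyaw 0.213 q6 -0.47 t 30.7833
```

```bash
python3 -m handwheel '[[0.002,-0.003,0.05,0],[0.002,-0.003,0.08,0],[0.002,-0.003,0.092,0],[0.002,-0.003,0.092,0],[0.002,-0.003,0.092,0]]'; python3 -m handwheel '[[0,0,0,0],[0,0,0,0],[0,0,0,0],[0,0,0,0],[0,0,0,0],[0,0,0,0]]' 0 50;python3 -m handwheel '[[0,0,-0.15,0],[0,0,-0.3,0],[0,0,-0.45,0],[0,0,-0.48,0],[0,0,-0.48,0]]';python3 -c "
from h import *
rows((.421,-.3595,.153),.215)"
```

```text
time: 31.2
position: [0.4316, 0.0, 0.0091]
tool_rot: [0.628, 0.778, 0.0, 0.0]
ft_force: [-0.4, -0.5, 1.2]
grip_width: 0.0694
grip_force: 0.0
time: 31.7
position: [0.4314, 0.0002, 0.0088]
tool_rot: [0.628, 0.778, 0.0, 0.0]
ft_force: [0.3, -0.1, 2.4]
grip_width: 0.0483
grip_force: 50.0
time: 32.12
position: [0.4338, -0.0002, 0.1563]
tool_rot: [0.628, 0.778, 0.002, 0.004]
ft_force: [0.8, 0.3, 0.3]
grip_width: 0.0485
grip_force: 50.0
row [-1.1616 -0.2945  0.0133] turn -0.0004 curyaw 0.213 q6 -0.47 t 32.1167
```

```bash
python3 -m handwheel '[[-0.12,-0.03,0,0],[-0.25,-0.06,0,0],[-0.38,-0.095,0,0],[-0.51,-0.13,0,0],[-0.64,-0.16,0,0],[-0.77,-0.195,0,0],[-0.9,-0.23,0,-0.0002],[-0.97,-0.25,0,-0.0004],[-1,-0.28,0,-0.0004],[-1,-0.295,0,-0.0004]]';python3 -m handwheel '[[-0.08,0,0,0],[-0.16,0,0,0],[-0.16,0,0,0],[-0.16,0,0,0],[-0.16,0,0,0],[-0.16,0,0,0]]'; python3 -c "
from h import *
rows((.421,-.359,.109),.215)"
```

```text
time: 32.95
position: [0.4068, -0.3131, 0.1513]
tool_rot: [0.628, 0.778, 0.0, -0.001]
ft_force: [-0.3, -0.3, -0.1]
grip_width: 0.0484
grip_force: 50.0
time: 33.45
position: [0.4174, -0.3558, 0.152]
tool_rot: [0.627, 0.779, 0.001, -0.002]
ft_force: [0.3, 0.2, -1.0]
grip_width: 0.0485
grip_force: 50.0
row [-0.0136  0.0097  0.1433] turn 0.0002 curyaw 0.216 q6 -1.13 t 33.45
```

```bash
python3 -m handwheel '[[-0.007,0.007,0,0],[-0.007,0.007,0,0],[-0.007,0.007,0.04,0],[-0.007,0.007,0.08,0],[-0.007,0.007,0.12,0],[-0.007,0.007,0.143,0],[-0.007,0.007,0.143,0],[-0.007,0.007,0.143,0]]'; python3 -m handwheel '[[0,0,0.015,0],[0,0,0.03,0],[0,0,0.045,0],[0,0,0.055,0],[0,0,0.065,0],[0,0,0.075,0],[0,0,0.08,0],[0,0,0.08,0]]'
```

```text
time: 34.12
position: [0.4206, -0.3599, 0.1095]
tool_rot: [0.627, 0.779, 0.0, -0.0]
ft_force: [-0.1, -0.8, -0.1]
grip_width: 0.0484
grip_force: 50.0
time: 34.78
position: [0.4209, -0.3604, 0.0854]
tool_rot: [0.627, 0.779, -0.0, 0.0]
ft_force: [1.4, -1.7, 4.8]
grip_width: 0.0485
grip_force: 50.0
```

```bash
python3 -m handwheel '[[0,0,0,0],[0,0,0,0],[0,0,0,0],[0,0,0,0],[0,0,-0.1,0],[0,0,-0.2,0],[0,0,-0.3,0],[0,0,-0.32,0],[0,0,-0.32,0]]' 80; python3 s.py; python3 L.py .4668 .2762 .17
```

```text
time: 35.53
position: [0.4214, -0.3609, 0.1838]
tool_rot: [0.627, 0.779, -0.001, 0.002]
ft_force: [-0.8, -0.9, -1.5]
grip_width: 0.0695
grip_force: 0.0
mag beige [358 290  25  19 302]
0.085 rows 292.73117734913694 309.4468255456161
0.095 rows 289.5649301312505 306.22524571207026
0.105 rows 286.35893998272394 302.9611069519504
362 294 304 11 [[246, 229, 117], [247, 245, 161], [246, 241, 167]]
365 284 312 22 [[137, 129, 120], [227, 218, 204], [240, 228, 157]]
368 291 307 17 [[216, 181, 122], [247, 245, 185], [246, 243, 179]]
371 291 307 17 [[194, 150, 101], [246, 237, 161], [247, 247, 216]]
374 292 313 18 [[221, 190, 121], [247, 246, 187], [206, 186, 157]]
377 294 304 10 [[244, 231, 152], [247, 247, 209], [235, 236, 230]]
lift 193 [17 18] [234.3 216.3] [0.4663 0.278 ]
row [2.0363 0.6042 0.0393] turn -0.0 curyaw 0.215 q6 -1.12 t 35.6333
```

```bash
python3 -m handwheel '[[0.12,0.03,0,0],[0.25,0.07,0,0],[0.38,0.1,0,0],[0.51,0.14,0,0],[0.64,0.18,0,0],[0.77,0.21,0,0],[0.9,0.26,0,0],[1,0.29,0,0],[1,0.3,0,0]]';python3 -m handwheel '[[0.12,0.04,0,0],[0.25,0.08,0,0],[0.38,0.12,0,0],[0.51,0.16,0,0],[0.64,0.2,0,0],[0.77,0.25,0.1,0],[0.9,0.29,0.2,0],[0.96,0.3,0.25,0],[0.96,0.3,0.25,0]]'; python3 L.py .4668 .277 .035
```

```text
time: 36.38
position: [0.441, -0.0419, 0.1797]
tool_rot: [0.625, 0.781, -0.001, -0.004]
ft_force: [-0.6, 0.1, 0.1]
grip_width: 0.0699
grip_force: 0.0
time: 37.13
position: [0.4677, 0.2559, 0.1006]
tool_rot: [0.626, 0.78, -0.004, -0.003]
ft_force: [-1.7, -0.2, -0.7]
grip_width: 0.0697
grip_force: 0.0
row [0.0761 0.0146 0.2238] turn 0.0007 curyaw 0.219 q6 0.07 t 37.1833
```

```bash
python3 -m handwheel '[[0.06,0.013,0.05,0],[0.06,0.013,0.15,0],[0.06,0.013,0.2,0],[0.06,0.013,0.2,0],[0.06,0.013,0.2,0],[0.06,0.013,0.2,0]]'; python3 L.py .4666 .277 .009
```

```text
time: 37.68
position: [0.4718, 0.2703, 0.0473]
tool_rot: [0.628, 0.778, 0.0, 0.0]
ft_force: [-0.1, 0.4, -0.6]
grip_width: 0.0696
grip_force: 0.0
row [ 0.0248 -0.0136  0.1291] turn -0.0002 curyaw 0.214 q6 0.1 t 37.7333
```

```bash
python3 -m handwheel '[[0.023,-0.011,0.02,0],[0.023,-0.011,0.06,0],[0.023,-0.011,0.1,0],[0.023,-0.011,0.128,0],[0.023,-0.011,0.128,0],[0.023,-0.011,0.128,0]]'; python3 -m handwheel '[[0,0,0,0],[0,0,0,0],[0,0,0,0],[0,0,0,0],[0,0,0,0],[0,0,0,0]]' 0 50;python3 -m handwheel '[[0,0,-0.15,0],[0,0,-0.3,0],[0,0,-0.45,0],[0,0,-0.48,0],[0,0,-0.48,0]]';python3 -c "
from h import *
rows((.421,-.3595,.153),.215)"
```

```text
time: 38.23
position: [0.4664, 0.2774, 0.0084]
tool_rot: [0.627, 0.779, 0.0, 0.0]
ft_force: [-0.3, 0.3, 4.5]
grip_width: 0.0693
grip_force: 2.0
time: 38.73
position: [0.4665, 0.2773, 0.0084]
tool_rot: [0.627, 0.779, 0.0, 0.0]
ft_force: [-0.8, 0.5, 5.0]
grip_width: 0.0486
grip_force: 50.7
time: 39.15
position: [0.4695, 0.2784, 0.1566]
tool_rot: [0.627, 0.779, 0.004, 0.003]
ft_force: [0.2, 0.8, -0.6]
grip_width: 0.0483
grip_force: 50.0
row [-2.0428 -0.6119  0.0034] turn 0.0 curyaw 0.215 q6 0.12 t 39.15
```

```bash
python3 -m handwheel '[[-0.12,-0.04,0,0],[-0.25,-0.08,0,0],[-0.38,-0.12,0,0],[-0.51,-0.16,0,0],[-0.64,-0.2,0,0],[-0.77,-0.24,0,0],[-0.9,-0.28,0,0],[-1,-0.31,0,0],[-1,-0.31,0,0],[-1,-0.31,0,0]]';python3 -m handwheel '[[-0.12,-0.03,0,0],[-0.25,-0.07,0,0],[-0.38,-0.11,0,0],[-0.51,-0.15,0,0],[-0.64,-0.18,0,0],[-0.77,-0.22,0,0],[-0.9,-0.26,0,0],[-1,-0.3,0,0],[-1,-0.3,0,0],[-1,-0.3,0,0],[-1,-0.3,0,0]]'; python3 -c "
from h import *
rows((.421,-.359,.109),.215)"
```

```text
time: 39.98
position: [0.4388, -0.0372, 0.1511]
tool_rot: [0.629, 0.777, -0.0, -0.001]
ft_force: [-0.2, 0.3, -0.2]
grip_width: 0.0484
grip_force: 50.0
time: 40.9
position: [0.4154, -0.3456, 0.1511]
tool_rot: [0.627, 0.779, 0.001, -0.002]
ft_force: [0.1, 0.9, -0.4]
grip_width: 0.0487
grip_force: 50.0
row [-0.0483  0.0089  0.1401] turn 0.0002 curyaw 0.216 q6 -1.12 t 40.9
```

```bash
python3 -m handwheel '[[-0.043,0.006,0,0],[-0.043,0.006,0,0],[-0.043,0.006,0,0],[-0.043,0.006,0,0],[-0.043,0.006,0,0]]'; python3 -c "
from h import *
rows((.421,-.3595,.109),.215)"
```

```text
time: 41.32
position: [0.42, -0.3586, 0.1521]
tool_rot: [0.627, 0.779, 0.0, -0.001]
ft_force: [-0.8, 0.4, 0.6]
grip_width: 0.0486
grip_force: 50.0
row [-0.004   0.0027  0.1437] turn 0.0002 curyaw 0.216 q6 -1.13 t 41.3167
```

```bash
python3 -m handwheel '[[-0.001,0.001,0.04,0],[-0.001,0.001,0.08,0],[-0.001,0.001,0.12,0],[-0.001,0.001,0.143,0],[-0.001,0.001,0.143,0],[-0.001,0.001,0.143,0]]'; python3 -m handwheel '[[0,0,0.015,0],[0,0,0.03,0],[0,0,0.045,0],[0,0,0.055,0],[0,0,0.065,0],[0,0,0.075,0],[0,0,0.08,0],[0,0,0.08,0]]'
```

```text
time: 41.82
position: [0.419, -0.3572, 0.1084]
tool_rot: [0.627, 0.779, 0.001, -0.003]
ft_force: [-0.9, 6.0, -2.3]
grip_width: 0.0484
grip_force: 50.0
time: 42.48
position: [0.4203, -0.3576, 0.0861]
tool_rot: [0.627, 0.779, 0.001, -0.002]
ft_force: [0.1, 7.1, 4.8]
grip_width: 0.0485
grip_force: 50.2
```

```bash
python3 -m handwheel '[[0,0,0,0],[0,0,0,0],[0,0,0,0],[0,0,0,0],[0,0,-0.1,0],[0,0,-0.2,0],[0,0,-0.3,0],[0,0,-0.32,0],[0,0,-0.32,0]]' 80; python3 s.py;python3 -m handwheel '[[0,-0.1,0,0],[0,-0.2,-0.1,0],[0,-0.2,-0.2,0],[0,-0.2,-0.2,0],[0,-0.2,-0.2,0]]'
python3 - <<'E'
from L import *
c=lifts();a=c['frame'][:,:,::-1]
s=vision.camera('side')['frame'][:,:,::-1]
m=cv2.resize(s[270:350,330:410],(400,400),interpolation=cv2.INTER_CUBIC)
t=cv2.resize(a[130:210,200:280],(400,400),interpolation=cv2.INTER_CUBIC)
w=cv2.resize(s[160:190+10,270:350],(800,400)) 
cv2.imwrite('pics/fin.png',np.hstack([m,t]));cv2.imwrite('pics/fin2.png',cv2.resize(s,(800,500)))
E
```

```text
time: 43.23
position: [0.4217, -0.3625, 0.1841]
tool_rot: [0.627, 0.779, -0.001, 0.003]
ft_force: [0.1, -0.1, -0.3]
grip_width: 0.0698
grip_force: 0.0
mag beige [359 291  24  18 298]
0.085 rows 292.73117734913694 309.4468255456161
0.095 rows 289.5649301312505 306.22524571207026
0.105 rows 286.35893998272394 302.9611069519504
362 294 304 11 [[246, 229, 117], [247, 245, 161], [245, 233, 154]]
365 285 306 20 [[231, 222, 211], [245, 242, 235], [246, 243, 182]]
368 291 310 18 [[200, 159, 112], [246, 240, 168], [242, 232, 166]]
371 291 307 17 [[193, 150, 101], [246, 237, 160], [247, 247, 215]]
374 292 308 17 [[217, 185, 118], [247, 246, 187], [225, 207, 152]]
377 293 304 11 [[184, 145, 98], [244, 233, 154], [235, 236, 230]]
time: 43.7
position: [0.3616, -0.3739, 0.2413]
tool_rot: [0.628, 0.778, -0.0, 0.001]
ft_force: [-0.5, -0.7, -0.9]
grip_width: 0.0696
grip_force: 0.0
```

View pics/fin.png

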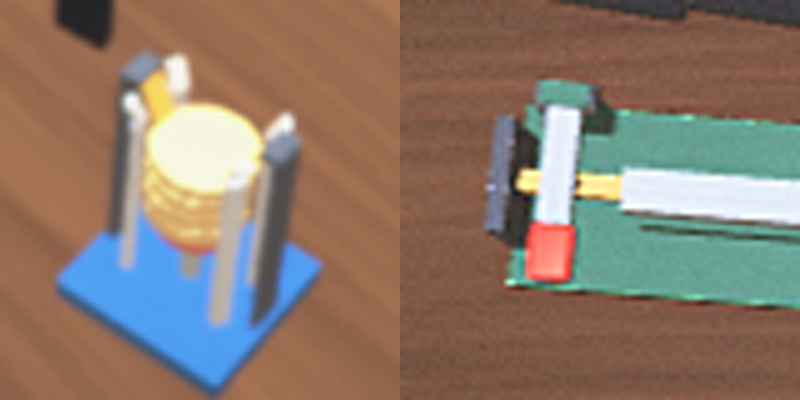

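View pics/fin2.png

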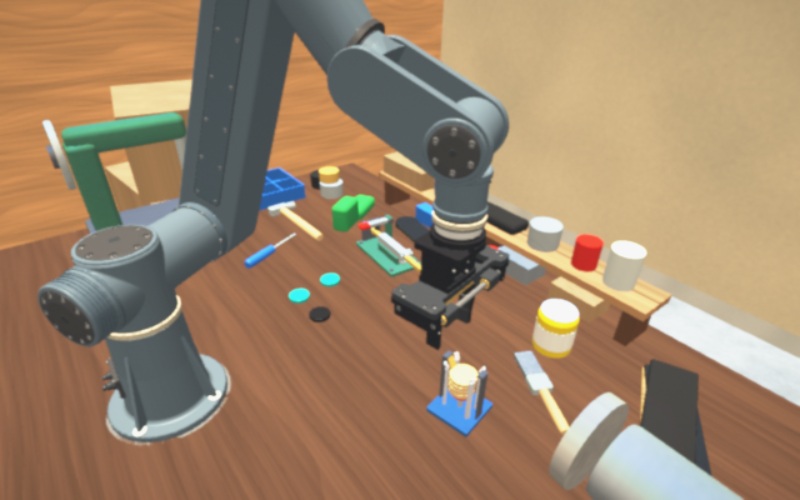

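```bash
python3 -c "
from b import *
c=vision.camera('top')
for y in (.105,.11,.115): print(y,proj(c,fp(-.002,y,.051)))
f=c['frame'];r=int(round(proj(c,fp(-.001,.11,.051))[0]))
for q in (r-1,r,r+1): print(q,[f[q,k].tolist() for k in range(219,230)])
"
```

```text
0.105 (np.float64(166.9476755735476), np.float64(227.05753281348868))
0.11 (np.float64(166.79569580977045), np.float64(225.1379924178625))
0.115 (np.float64(166.64372226644215), np.float64(223.2185305879781))
165 [[115, 120, 144], [123, 128, 153], [99, 104, 127], [35, 36, 31], [118, 97, 67], [245, 208, 130], [255, 242, 158], [255, 235, 147], [255, 236, 157], [245, 237, 231], [228, 240, 254]]
166 [[117, 124, 145], [124, 127, 153], [97, 101, 126], [31, 26, 32], [182, 166, 102], [255, 251, 157], [255, 243, 161], [255, 236, 151], [252, 235, 179], [237, 237, 242], [226, 238, 253]]
167 [[117, 122, 143], [136, 140, 161], [129, 134, 144], [37, 31, 36], [171, 145, 100], [255, 240, 155], [255, 251, 162], [255, 242, 150], [254, 238, 200], [233, 241, 253], [227, 237, 252]]
```

```bash
python3 -c "
from rig import job
print(job.hand_in())"
```

```text
the job is handed in; nothing more can be done
None
```

I fed the bar through the tube to the stop plate and then pressed the clamp arm shut over it. All four beige lifts are under the catches in the magazine, the other tools and pots were left where they were, and the job is handed in at about 44 s.

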